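Release the seal vice

TASK

The stone in the seal vice is finished, so open the vice: press down the thumb release just behind its sliding jaw and, keeping it pressed, push the jaw back along its bar until it is right up against the end stop, then let go so that the release springs up again. Do it with the fingertips alone, without gripping or forcing anything; leave the stone untouched, standing where it is in the vice, and do not shift the other things on the shelf.

Things in the scene. Friction and masses are not known exactly. Their poses are not given: they have to be found in the camera images.
- vice: seal vice on a fixed board 324 x 90 x 14 mm. Origin: centre of the board's underside, on the shelf; x runs along the steel ratchet bar in the jaw's opening direction, z up. From -x to +x: fixed jaw (top 80 mm above the shelf), stone, sliding jaw's front plate (44 mm wide, top 80 mm), steel thumb release, pawl housing (part of the sliding jaw, 40 mm wide, top 86 mm), free bar, end stop (top 58 mm)
- vice_jaw (a joint): travel of the sliding jaw along the bar, m: 0 = closed on the stone, 0.100 = its housing against the end stop. Friction about 2.5 N plus 6 N per m/s; stays where it is left. With the release up the ratchet lets it open only about 2 mm; with the release held down (above about 0.2 rad) it slides freely
- thumb_release (a joint): angle of the thumb release, rad: 0 = up, pawl in the teeth; pressing its pad down raises it, 0.38 at most; pawl clear of the teeth from about 0.2. Sprung: about 3 N on the pad starts it, 6 to 8 N gives 0.3, with the fingertips some 13 mm lower. Hinged across the bar, 28 mm beyond push_face towards vice +x, 40 mm above the shelf
- thumb_pad (a point): middle of the top of the release's steel pad, 36 mm along the bar x 34 mm wide; up, it is 65 mm above the shelf and slopes 0.15 rad upwards away from push_face. Moves with release and jaw. The well above the pad, between the jaw's front plate and push_face, is 50 mm long, open above and at both sides; this point is 18 mm from push_face
- push_face (a point): centre of the upright front face of the pawl housing, 40 mm wide, from 66 to 84 mm above the shelf (this point 75 mm up). It looks to vice -x and stands at the rear edge of the pad, so fingertips that hold the pad down can push this face towards vice +x; moves with the jaw
- end_stop (a point): middle of the end stop's face, 50 mm above the shelf, that the housing's rear end comes to rest against; fixed on the vice
- stone: loose red-brown stone seal, 28 x 28 x 48 mm tall, about 100 g, standing on the vice's seat (41 mm above the shelf) between the jaws, just touching or a hair clear of both; its top is 89 mm above the shelf; origin at the centre of its underside
- tall_seal: loose upright red-brown stone seal, 24 x 24 x 62 mm tall, standing on the shelf beside the vice; origin at the centre of its underside. Bystander
- knob_seal: loose squat red-brown stone seal, 30 x 30 x 36 mm with a 12 mm rounded mound on top, beside the vice; origin at the centre of its underside. Bystander
- pad_jar: loose round white lidded ceramic seal-pad jar, 70 mm diameter, 43 mm tall, beside the vice; origin at the centre of its underside. Bystander
- glass_weight: loose square glass paperweight, 58 x 58 x 24 mm, beside the vice; origin at the centre of its underside. Bystander
- carving_knife: loose carving knife lying on the shelf to the robot's right, 146 mm long, 12 mm thick; origin under its middle. Bystander
- water_dropper: loose small blue ceramic water dropper, 62 mm diameter, 47 mm tall, to the robot's left; origin at the centre of its underside. Bystander
Mind the look-alikes: they are no part of the job. Leave any purple look-alike of the stone alone.

How it is judged (in metres and radians):
On the way, in this order (a step that is already met when the one before it is completed fails the run):
1. the thumb release is pressed down while the jaw is still at the stone (value of joint thumb_release above 0.2 rad and value of joint vice_jaw below 0.02 m), for 0.05 s.
2. the jaw has been pushed back to the end stop (value of joint vice_jaw above 0.094 m), for 0.1 s.
At the end, for the whole second after the job is handed in: the sliding jaw is within 6 mm of the end stop, the release has sprung up (below 0.06 rad), the stone stands free and upright (within 0.1 rad) within 10 mm of where it was, and every bystander is within 30 mm of its place (value of joint vice_jaw above 0.094 m and value of joint thumb_release below 0.06 rad and angle between stone's own z axis and vertical below 0.1 rad and distance of stone from where it was at the start of the episode below 0.01 m and linear speed of stone below 0.02 m/s and contact force between stone and vice_jaw below 0.1 N and distance of each of tall_seal, knob_seal, pad_jar, glass_weight, carving_knife, water_dropper from where it was at the start of the episode below 0.03 m); the robot touches nothing.
It fails at once if the stone is touched by the fingers (contact force between the fingers and stone above 1 N).
It fails at once if the sliding jaw or its release is gripped or forced (contact force between the fingers and vice_jaw above 60 N).
It fails at once if the stone is tipped, lifted or carried (angle between stone's own z axis and vertical above 0.3 rad or distance of stone from where it was at the start of the episode above 0.02 m).
It fails at once if another thing on the shelf is shifted or lifted by more than 30 mm (distance of any of tall_seal, knob_seal, pad_jar, glass_weight, carving_knife, water_dropper from where it was at the start of the episode above 0.03 m).
It also fails if it takes over 35 s, if anything falls off the work surface, if the arm or the gripper's body presses on something with over 40 N, if the wrist force passes 120 N, or if a joint passes its speed limit or range.

ROBOT

A 6-joint arm with a two-finger parallel gripper is mounted at the origin on the work surface. World frame = base frame: x ahead of the robot, y to its left, z up, the work surface at z = 0. Lengths are in mm, angles in rad, forces in N, time in s.
With the tool pointing down it reaches from about 400 to 925 mm from the base axis. Payload 12.5 kg.
Tool frame: the origin (TCP) lies midway between the tips of the shut fingers; the grasp point (between the pads) lies 19 mm behind it (env.pinch_z is the z of the grasp point in the tool frame, in mm); z points along the fingers, y is the line along which they close (so a half turn about z gives the same grasp; the last joint's range is limited). The gripper opens to 95 mm and grips with 3 to 60 N. Pads are 20 mm wide; open, the fingers measure 119 mm over their backs; the gripper's body (75 mm by 180 mm) begins 59 mm behind the grasp point.
Start: joints at [-1.325, 0.491, 1.559, -0, 1.092, -0.106], TCP at [215.391, -586.731, 214.661] pointing down, gripper open.
Joint ranges: [-3.1, 3.1], [-0.84, 2.19], [0.05, 2.79], [-1.13, 4.28], [0.06, 2.93], [-2.69, 2.69]. Speed limits (rad/s): [2.22, 2.22, 2.79, 3.14, 3.14, 3.14].

INTERFACE

Orientations are given as [roll, pitch, yaw] about the fixed x, y, z axes, in that order (R = Rz(yaw) Ry(pitch) Rx(roll)).
In Python, from cell import env, eyes gives the robot as it stands.
- The arm moves only by the shell command python3 -m inch 'ROWS'. ROWS is JSON, a list of rows, each a list of 3 entries, a list of its own where there are three numbers: the shift along the tool's x, y, z in units of 60 mm (1.0 is 60 mm), then the turn about the tool's z in units of 5 degrees (1.0 is 5 degrees), then the closure, from -1 (fully open) to 1 (shut). In form: [[[tx, ty, tz], turn, claw], ...]. A call has exactly 10 rows; each row shifts and turns the commanded pose from where the row before left it, along the tool's axes as they then stand; what a row does not reach is not made up. A row lasts 1/8 s, in which the tool goes at most 62.5 mm and 10.7 degrees, less where a joint would pass 70% of its speed; a pose out of reach is approached as far as the arm can. A call is refused whole if a number of a shift passes 1 or a number of a turn 1, either way. A call with a gripper value outside its range is refused whole. The fingers move at their own pace and stop on an object; the grip force is fixed at half the most. Time passes only in rows, so rows that do not move let the fingers close, or fill a call up. It gives the time, the measured TCP pose, the force, the opening and the grip force at its end, in the units of the state.
- env.state(): the state, without advancing time (a new reading comes with each control period).
- eyes.read_camera(name): name is "side" or "top" or "wrist"; returns a dict with "pixels" (480x640x3 uint8, red, green, blue), "fx", "fy", "cx", "cy" (pixels), "distortion" ([k1, k2, p1, p2, k3] as OpenCV has them; the pictures are not rectified), "extrinsics" (4x4, takes a point from world to camera coordinates). Camera axes: x right, y down, z forward; pixel columns grow to the right and rows downward; lengths in mm; the calibration is good to about 2 mm. A picture is of the moment at which its call begins. There is no depth.
- env.job_done(): hands the job in; it is judged then, once.
Trained networks look in a picture, given as the dict that the camera call returned (one of the last four; its "shot" number tells which), for a name from the list of things; names that differ only in an ending like _2 or _b are one class to them, and where a whole thing is asked for, a point or a joint stands for the part that bears it (a point fixed in the world has none). Each returns a list of dicts, best first, with "score" (0 to 1); they miss things now and then, are a little off and sometimes report something else, mostly with a low value. They report only what shows in the picture. A call takes as long as a camera call. They do not tell look-alikes from the thing itself.
- eyes.boxes_of(name, picture): "centre" ([row, column] in pixels, amid what is visible of it).
- eyes.cut_out(name, picture): "mask" (480x640 bool, what is visible of it) and "centre" ([row, column] in pixels, amid what is visible of it).
- eyes.spot_point(name, picture): "centre" ([row, column] in pixels: a listed point, or the origin of a listed thing).
The state is a dict: "t": time; "joints": joint angles; "qvel": joint speeds; "tau": joint torques, N m; "eef_pos": TCP position; "tcp_rot": TCP orientation; "ft_force": force on the tool from outside, world axes, zero at the start; "moment": the same for the moment, N m; "opening": opening from 0.0 (shut) to 1.0 (fully open); "grip_force": force on a finger pad.
Only numpy, scipy, OpenCV 4.12 (cv2) and the standard library are available. Lean on these libraries where they do the work, as an engineer would, in place of code of your own. Each camera call takes 0.05 s, during which the arm holds its last target. There are 200 camera calls.

## Working session

There is one attempt and no reset: what is moved stays moved. The work goes in short steps, Python scripts to look and compute and a shell command to move; the robot and the scene stay as the last step left them, time stands still between calls to the robot, and variables do not carry over. Pictures are saved under pics/ and viewed, at most 10 in all, crops included, and the job is handed in when it is done.

```bash
mkdir -p pics; ls
cat > h.py <<'E'
import numpy as np, cv2
from cell import env, eyes
def ray(p,rc):
    K=np.array([[p["fx"],0,p["cx"]],[0,p["fy"],p["cy"]],[0,0,1.]])
    u=cv2.undistortPoints(np.array([[[rc[1],rc[0]]]],float),K,np.array(p["distortion"],float))[0,0]
    E=np.array(p["extrinsics"]);R,t=E[:3,:3],E[:3,3]
    d=R.T@np.array([u[0],u[1],1]);return -R.T@t,d/np.linalg.norm(d)
def tri(rays):
    A=sum(np.eye(3)-np.outer(d,d) for o,d in rays);b=sum((np.eye(3)-np.outer(d,d))@o for o,d in rays)
    return np.linalg.solve(A,b)
def atz(r,z): o,d=r; return o+d*(z-o[2])/d[2]
E
python3 - <<'E'
from h import *
s=env.state();print({k:np.round(v,3) for k,v in s.items()})
P={}
for c in ["side","top"]:
    p=eyes.read_camera(c);P[c]=p;cv2.imwrite(f"pics/{c}0.png",p["pixels"][:,:,::-1])
    print(c,(-np.array(p["extrinsics"])[:3,:3].T@np.array(p["extrinsics"])[:3,3]).round())
for n in ["thumb_pad","push_face","end_stop","vice","stone"]:
    R=[]
    for c in P:
        r=eyes.spot_point(n,P[c]);print(n,c,[(round(x["score"],2),np.round(x["centre"]).tolist()) for x in r][:3])
        if r:R.append(ray(P[c],r[0]["centre"]))
    if len(R)==2:print("  ",tri(R).round(1))
E
```

```text
pics
{'t': np.float64(0.0), 'joints': array([-1.325,  0.492,  1.559, -0.   ,  1.092, -0.106]), 'qvel': array([-0.001,  0.001, -0.   ,  0.002,  0.001, -0.001]), 'tau': array([-0.0000e+00, -6.1265e+01, -2.5819e+01,  6.9000e-02,  4.8000e-02,
       -0.0000e+00]), 'eef_pos': array([ 215.332, -586.472,  214.069]), 'tcp_rot': array([-3.14 , -0.   ,  0.352]), 'ft_force': array([ 0.244,  0.11 , -0.161]), 'moment': array([-0.011, -0.045, -0.004]), 'grip_force': np.float64(0.0), 'opening': np.float64(0.998)}
side [ 376.  920. 1169.]
top [ 510.  -20. 1615.]
thumb_pad side [(0.75, [283.0, 299.0])]
thumb_pad top [(0.78, [234.0, 254.0])]
   [609.1 159.4  68.3]
push_face side [(0.73, [282.0, 308.0])]
push_face top [(0.68, [241.0, 253.0])]
   [588.3 159.5  79.5]
end_stop side [(0.93, [291.0, 371.0]), (0.6, [284.0, 301.0])]
end_stop top [(0.97, [300.0, 262.0]), (0.39, [235.0, 253.0])]
   [433.7 137.6  56.2]
vice side [(0.57, [302.0, 319.0])]
vice top [(0.62, [258.0, 259.0]), (0.24, [227.0, 219.0])]
   [554.8 154.2  -8.2]
stone side [(0.75, [328.0, 244.0]), (0.63, [290.0, 283.0]), (0.56, [288.0, 240.0])]
stone top [(0.55, [177.0, 258.0]), (0.54, [192.0, 216.0]), (0.41, [217.0, 250.0])]
   [ 788.6  176.  -176.4]
```

Run:
```python
import cv2,numpy as np
a=cv2.imread("pics/side0.png")[200:400,170:430];b=cv2.imread("pics/top0.png")[140:340,150:410]
cv2.imwrite("pics/both.png",np.vstack([cv2.resize(x,(390*1,300)) for x in (a,b)]))
cv2.imwrite("pics/s.png",cv2.resize(a,(780,600),interpolation=2));cv2.imwrite("pics/t.png",cv2.resize(b,(780,600),interpolation=2))
```

```text
(no output)
```

View pics/s.png

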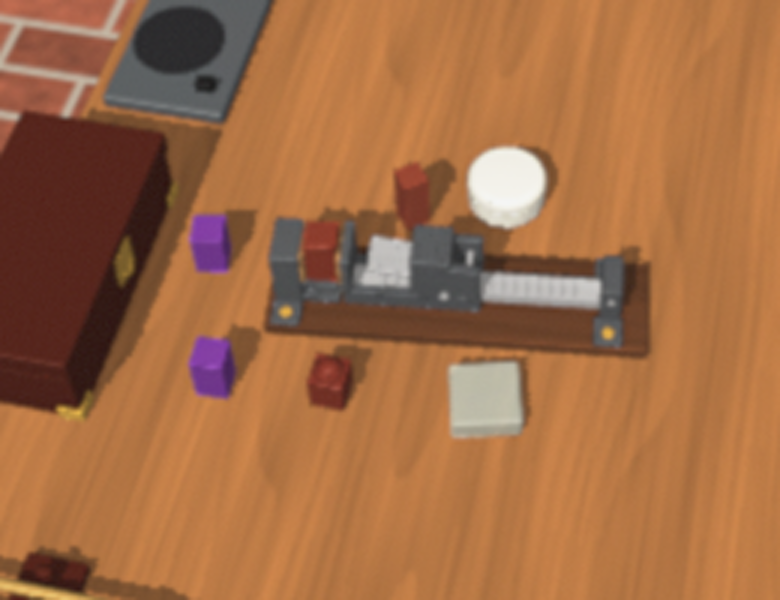

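View pics/t.png

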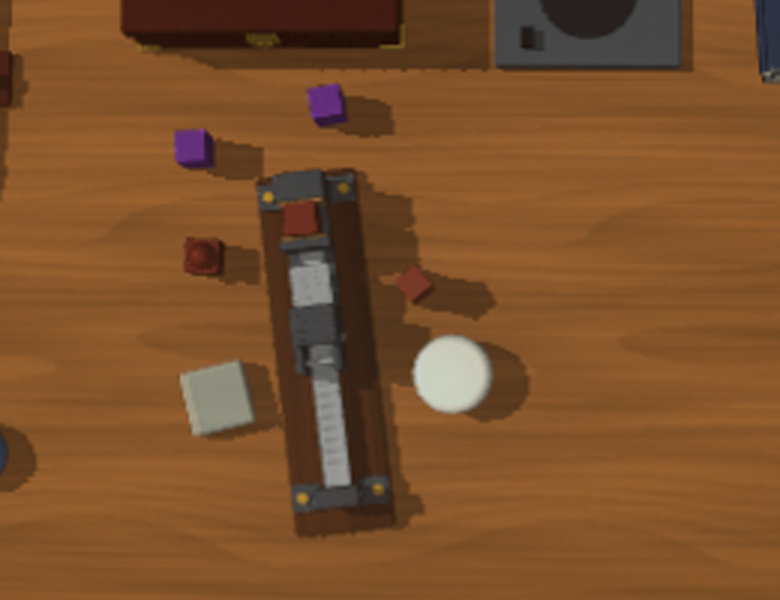

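The side crop (3x) shows the stone at (322,250), the front plate at (348,250), the pad at (388,260), the housing at (432,255) and the end stop at (610,285). The top crop shows the bar running towards the robot, with the pad at (312,285) and the end stop at (340,495). The purple blocks stand apart from the vice. The network points for thumb_pad, push_face and end_stop agree with both pictures. Next I'll move the shut gripper to hover over the pad.

```bash
python3 -m inch '[[[0.61,-0.55,0],0,1],[[0.61,-0.55,0],0,1],[[0.61,-0.55,0],0,1],[[0.61,-0.55,0],0,1],[[0.61,-0.55,0],0,1],[[0.61,-0.55,0],0,1],[[0.61,-0.55,0],0,1],[[0.61,-0.55,0],0,1],[[0.61,-0.55,0],0,1],[[0.61,-0.55,0],0,1]]'
python3 -m inch '[[[0.61,-0.55,0],0,1],[[0.61,-0.55,0],0,1],[[0.61,-0.55,0],0,1],[[0.61,-0.55,0],0,1],[[0.61,-0.55,0],0,1],[[0.61,-0.55,0],0,1],[[0.61,-0.55,0],0,1],[[0,0,0],0.9,1],[[0,0,0],0.9,1],[[0,0,0],0.9,1]]'
cat > look.py <<'E'
from h import *
import sys
s=env.state();print(s["t"],s["eef_pos"].round(1) if hasattr(s["eef_pos"],"round") else s["eef_pos"],s["tcp_rot"],s["opening"])
P={c:eyes.read_camera(c) for c in ["wrist","side","top"]}
cv2.imwrite(f"pics/{sys.argv[1]}.png",P["wrist"]["pixels"][:,:,::-1])
for n,z in [("thumb_pad",65),("push_face",75),("end_stop",50)]:
    R=[]
    for c in P:
        r=eyes.spot_point(n,P[c])
        for x in r[:2]:print(n,c,round(x["score"],2),np.round(x["centre"]).tolist(),atz(ray(P[c],x["centre"]),z).round(1))
        if r:R.append(ray(P[c],r[0]["centre"]))
    if len(R)>1:print("  ",tri(R).round(1))
E
python3 look.py w1
```

```text
t: 1.85
eef_pos: [445.9, -149.4, 214.9]
tcp_rot: [3.141, -0.0, 0.352]
ft_force: [0.7, -0.5, -0.0]
opening: 0.028
grip_force: 0.0
t: 3.1
eef_pos: [606.1, 154.5, 214.5]
tcp_rot: [3.141, 0.0, 0.114]
ft_force: [0.4, -0.0, 1.0]
opening: 0.009
grip_force: 0.0
3.1 [606.1 154.5 214.5] [3.14145124e+00 1.17987302e-04 1.13937477e-01] 0.008601117856143198
thumb_pad wrist 0.89 [214.0, 316.0] [611.5 162.2  65. ]
thumb_pad side 0.7 [284.0, 300.0] [610.3 158.6  65. ]
   [610.9 161.4  67.6]
push_face wrist 0.7 [245.0, 316.0] [588.7 159.5  75. ]
push_face side 0.64 [280.0, 308.0] [591.7 149.4  75. ]
push_face top 0.56 [240.0, 256.0] [592.5 151.2  75. ]
   [591.1 154.8  81.3]
end_stop wrist 0.97 [392.0, 320.0] [434.6 139.7  50. ]
end_stop wrist 0.59 [244.0, 316.0] [582.3 158.9  50. ]
end_stop side 0.63 [292.0, 368.0] [439.6 138.9  50. ]
end_stop top 0.65 [301.0, 264.0] [432.2 133.1  50. ]
   [435.4 136.9  49. ]
```

View pics/w1.png

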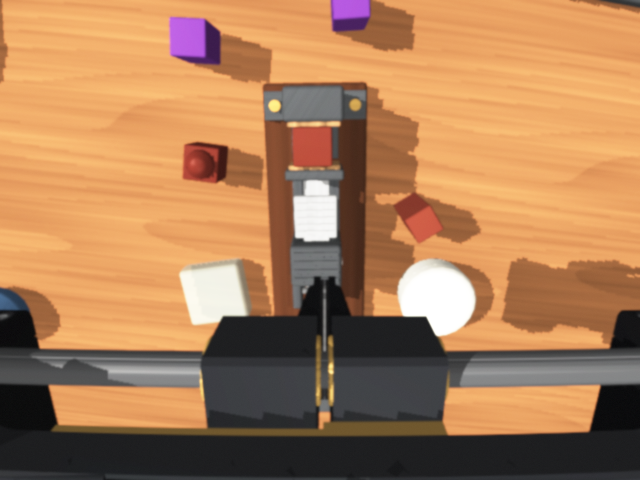

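The wrist picture shows the pad (white) centred at (316,217). The front plate's rear edge is at row ~180 and the housing's front edge at row ~243. The tool is nearly aligned with the bar. I'll turn these edges into positions.

Run:
```python
from h import *
p=eyes.read_camera("wrist");s=env.state();T=np.array(s["eef_pos"]);y=s["tcp_rot"][2]
ex=np.array([np.cos(y),np.sin(y),0]);ey=np.array([np.sin(y),-np.cos(y),0])
m=eyes.cut_out("thumb_pad",p)
g=p["pixels"].astype(int).mean(2)[165:262,308:324].mean(1);print(g.round().tolist())
for n,rc,z in [("plate",(180,314),80),("pad",(214,316),65),("pad",(214,316),67),("house top",(243,316),86),("house foot",(243,316),66)]:
    w=atz(ray(p,rc),z);print(n,w.round(1),"tool dx,dy",((w-T)@ex).round(1),((w-T)@ey).round(1))
```

```text
[101.0, 105.0, 122.0, 136.0, 131.0, 117.0, 113.0, 119.0, 123.0, 124.0, 123.0, 122.0, 119.0, 116.0, 133.0, 184.0, 225.0, 239.0, 243.0, 245.0, 246.0, 246.0, 246.0, 246.0, 246.0, 246.0, 246.0, 246.0, 245.0, 239.0, 224.0, 221.0, 234.0, 242.0, 244.0, 244.0, 242.0, 239.0, 242.0, 245.0, 246.0, 245.0, 245.0, 243.0, 240.0, 240.0, 244.0, 245.0, 245.0, 245.0, 243.0, 240.0, 240.0, 244.0, 245.0, 245.0, 245.0, 243.0, 239.0, 240.0, 244.0, 246.0, 245.0, 245.0, 242.0, 239.0, 242.0, 246.0, 246.0, 246.0, 246.0, 246.0, 246.0, 246.0, 239.0, 205.0, 133.0, 77.0, 61.0, 63.0, 71.0, 85.0, 99.0, 109.0, 115.0, 116.0, 110.0, 106.0, 112.0, 119.0, 120.0, 118.0, 118.0, 119.0, 115.0, 108.0, 112.0]
plate [640.4 166.4  80. ] tool dx,dy 35.4 -8.0
pad [611.4 161.9  65. ] tool dx,dy 6.1 -7.0
pad [611.9 161.9  67. ] tool dx,dy 6.5 -6.9
house top [593.9 159.6  86. ] tool dx,dy -11.5 -6.6
house foot [587.7 159.3  66. ] tool dx,dy -17.7 -7.1
```

```bash
python3 -m inch '[[[0.02,-0.117,0],-0.15,1],[[0,0,0.3],0,1],[[0,0,0.3],0,1],[[0,0,0.3],0,1],[[0,0,0.3],0,1],[[0,0,0.3],0,1],[[0,0,0.3],0,1],[[0,0,0.3],0,1],[[0,0,0.1],0,1],[[0,0,0],0,1]]'
python3 look.py w2
```

```text
t: 5.05
eef_pos: [606.5, 161.4, 82.3]
tcp_rot: [3.141, 0.0, 0.129]
ft_force: [0.6, -0.2, -0.1]
opening: 0.006
grip_force: 0.0
5.05 [606.5 161.4  82.3] [3.14148414e+00 4.54037404e-04 1.29287066e-01] 0.005813239343008315
thumb_pad wrist 0.91 [284.0, 324.0] [608.2 162.   65. ]
thumb_pad side 0.38 [283.0, 299.0] [613.  157.9  65. ]
thumb_pad top 0.55 [238.0, 289.0] [599.   68.7  65. ]
   [605.2 119.   19.6]
push_face side 0.73 [280.0, 306.0] [594.8 151.6  75. ]
end_stop side 0.92 [290.0, 371.0] [433.8 130.5  50. ]
end_stop top 0.97 [304.0, 260.0] [424.5 143.5  50. ]
   [429.2 142.2  67.4]
```

View pics/w2.png

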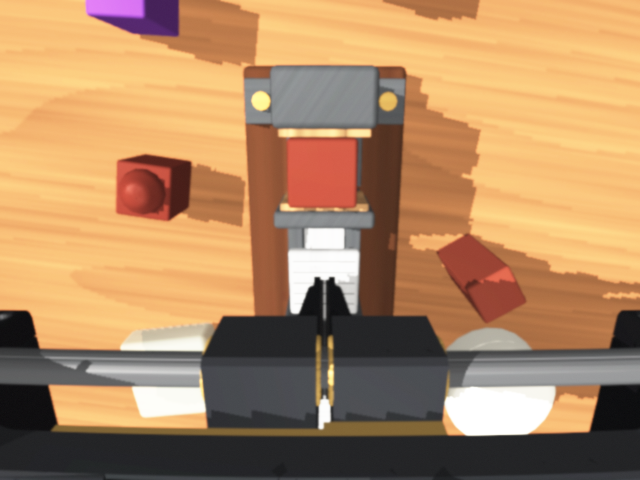

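The fingertips are centred across the pad (columns 288–360), with clear space to the front plate at row ~215. I'll press down gently.

```bash
python3 -m inch '[[[0,0,0.1],0,1],[[0,0,0.1],0,1],[[0,0,0.05],0,1],[[0,0,0.05],0,1],[[0,0,0.03],0,1],[[0,0,0.03],0,1],[[0,0,0.03],0,1],[[0,0,0],0,1],[[0,0,0],0,1],[[0,0,0],0,1]]'
```

```text
t: 6.9
eef_pos: [606.6, 161.4, 59.3]
tcp_rot: [3.141, -0.0, 0.129]
ft_force: [2.3, 0.8, 3.7]
opening: 0.005
grip_force: 1.8
```

```bash
python3 -m inch '[[[0,0,0.03],0,1],[[0,0,0.03],0,1],[[0,0,0.03],0,1],[[0,0,0.02],0,1],[[0,0,0],0,1],[[0,0,0],0,1],[[0,0,0],0,1],[[0,0,0],0,1],[[0,0,0],0,1],[[0,0,0],0,1]]'
```

```text
t: 8.15
eef_pos: [606.6, 161.4, 52.8]
tcp_rot: [3.142, -0.0, 0.129]
ft_force: [2.0, 0.1, 5.7]
opening: 0.003
grip_force: 3.3
```

```bash
python3 -m inch '[[[-0.03,0,0.01],0,1],[[-0.03,0,0.01],0,1],[[-0.03,0,0],0,1],[[-0.03,0,0],0,1],[[-0.03,0,0],0,1],[[-0.03,0,0],0,1],[[-0.03,0,0],0,1],[[-0.03,0,0],0,1],[[-0.03,0,0],0,1],[[-0.03,0,0],0,1]]'
```

```text
t: 9.4
eef_pos: [588.8, 159.2, 51.7]
tcp_rot: [3.142, -0.001, 0.129]
ft_force: [2.8, 0.7, 5.5]
opening: 0.003
grip_force: 3.5
```

```bash
python3 -m inch '[[[-0.06,0,0],0,1],[[-0.12,0,0],0,1],[[-0.13,0,0],0,1],[[-0.13,0,0],0,1],[[-0.13,0,0],0,1],[[-0.13,0,0],0,1],[[-0.13,0,0],0,1],[[-0.13,0,0],0,1],[[-0.12,0,0],0,1],[[-0.06,0,0],0,1]]'
python3 look.py w3
```

```text
t: 10.65
eef_pos: [520.7, 150.4, 51.6]
tcp_rot: [-3.141, -0.0, 0.129]
ft_force: [2.6, 1.2, 7.0]
opening: 0.008
grip_force: 3.5
10.65 [520.7 150.4  51.6] [-3.14145617e+00 -3.11557457e-04  1.29217044e-01] 0.007545217774600862
thumb_pad wrist 0.85 [293.0, 324.0] [531.5 152.3  65. ]
thumb_pad top 0.17 [265.0, 303.0] [529.   30.3  65. ]
   [518.3  90.7   7.8]
push_face side 0.75 [284.0, 342.0] [506.1 144.1  75. ]
end_stop side 0.56 [292.0, 374.0] [425.6 135.1  50. ]
```

View pics/w3.png

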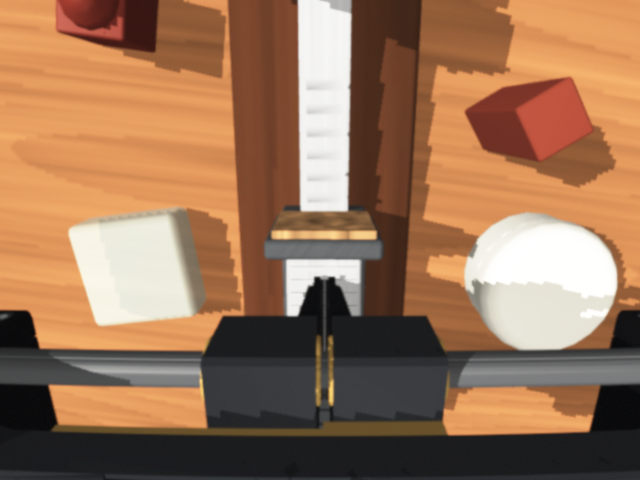

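The jaw has followed the fingers. The front plate is at row 248, the bare bar shows behind it, and the pad is still down. About 20 mm is left, so I'll go on slowly.

```bash
python3 -m inch '[[[-0.03,0,0],0,1],[[-0.03,0,0],0,1],[[-0.03,0,0],0,1],[[-0.03,0,0],0,1],[[-0.03,0,0],0,1],[[-0.03,0,0],0,1],[[-0.03,0,0],0,1],[[-0.03,0,0],0,1],[[-0.03,0,0],0,1],[[0,0,0],0,1]]'
```

```text
t: 12.5
eef_pos: [507.4, 148.6, 52.5]
tcp_rot: [-3.141, -0.007, 0.129]
ft_force: [9.7, 2.7, 10.1]
opening: 0.004
grip_force: 5.5
```

```bash
python3 -m inch '[[[-0.03,0,0],0,1],[[-0.03,0,0],0,1],[[0,0,0],0,1],[[0,0,0],0,1],[[0,0,0],0,1],[[0,0,0],0,1],[[0,0,0],0,1],[[0,0,0],0,1],[[0,0,0],0,1],[[0,0,0],0,1]]'
python3 - <<'E'
from h import *
P={}
for c in ["side","top"]:P[c]=eyes.read_camera(c)
a=P["side"]["pixels"][230:350,240:400,::-1]
cv2.imwrite("pics/s4.png",cv2.resize(a,(800,600),interpolation=2))
E
```

```text
t: 13.75
eef_pos: [502.8, 148.0, 52.1]
tcp_rot: [-3.142, -0.004, 0.129]
ft_force: [6.1, 1.6, 8.4]
opening: 0.002
grip_force: 4.4
```

View pics/s4.png

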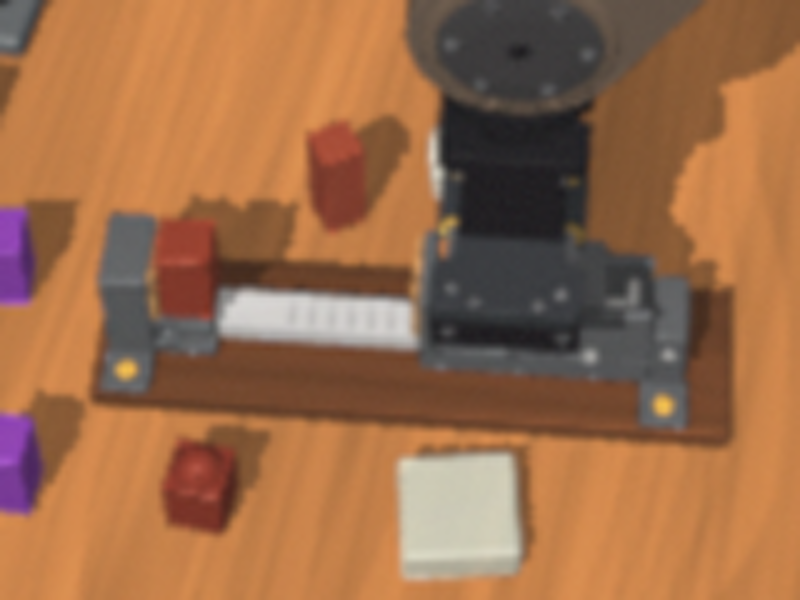

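The housing's rear (about (645,330)) now sits at the end stop, about (670,330), or within a hair of it. The stone still stands at (185,265). I'll push a little more to confirm firm contact.

```bash
python3 -m inch '[[[-0.03,0,0],0,1],[[-0.02,0,0],0,1],[[-0.02,0,0],0,1],[[0,0,0],0,1],[[0,0,0],0,1],[[0,0,0],0,1],[[0,0,0],0,1],[[0,0,0],0,1],[[0,0,0],0,1],[[0,0,0],0,1]]'
```

```text
t: 15.1
eef_pos: [502.0, 147.9, 52.3]
tcp_rot: [-3.141, -0.011, 0.129]
ft_force: [21.4, 3.9, -1.5]
opening: 0.004
grip_force: 13.4
```

Firm contact: 21 N with no further travel. I'll unload, then lift straight up.

```bash
python3 -m inch '[[[0.03,0,0],0,1],[[0.02,0,-0.02],0,1],[[0,0,-0.1],0,1],[[0,0,-0.1],0,1],[[0,0,-0.1],0,1],[[0,0,-0.15],0,1],[[0,0,-0.3],0,1],[[0,0,-0.4],0,1],[[0,0,-0.5],0,1],[[0,0,-0.5],0,1]]'
python3 -m inch '[[[0,0,-0.2],0,1],[[0,0.4,0],0,1],[[0,0.8,0],0,1],[[0,0.8,0],0,1],[[0,0.8,0],0,1],[[0,0.8,0],0,1],[[0,0.8,0],0,1],[[0,0.5,0],0,1],[[0,0,0],0,1],[[0,0,0],0,1]]'
python3 look.py w5
python3 - <<'E'
from h import *
a=eyes.read_camera("side")["pixels"][230:350,240:400,::-1]
cv2.imwrite("pics/s5.png",cv2.resize(a,(800,600),interpolation=2))
E
```

```text
t: 16.35
eef_pos: [498.9, 147.4, 181.8]
tcp_rot: [3.141, 0.003, 0.129]
ft_force: [0.1, 0.3, -0.8]
opening: 0.006
grip_force: 0.0
t: 17.6
eef_pos: [537.3, -143.3, 192.8]
tcp_rot: [-3.141, 0.002, 0.129]
ft_force: [0.1, 0.5, -0.0]
opening: 0.006
grip_force: 0.0
17.6 [ 537.3 -143.3  192.8] [-3.14062220e+00  1.64761663e-03  1.29228480e-01] 0.00603762578128089
thumb_pad side 0.63 [287.0, 338.0] [515.6 150.9  65. ]
thumb_pad side 0.49 [336.0, 332.0] [502.6 290.   65. ]
thumb_pad top 0.49 [272.0, 258.0] [507.9 146.9  65. ]
   [511.9 148.   61.7]
push_face side 0.76 [284.0, 346.0] [494.9 143.7  75. ]
push_face top 0.55 [278.0, 258.0] [492.7 146.5  75. ]
   [493.6 146.2  78.7]
end_stop side 0.91 [293.0, 373.0] [427.9 139.8  50. ]
end_stop side 0.7 [300.0, 319.0] [555.3 186.4  50. ]
end_stop top 0.87 [301.0, 262.0] [432.6 138.4  50. ]
   [430.2 138.4  47.4]
```

View pics/s5.png

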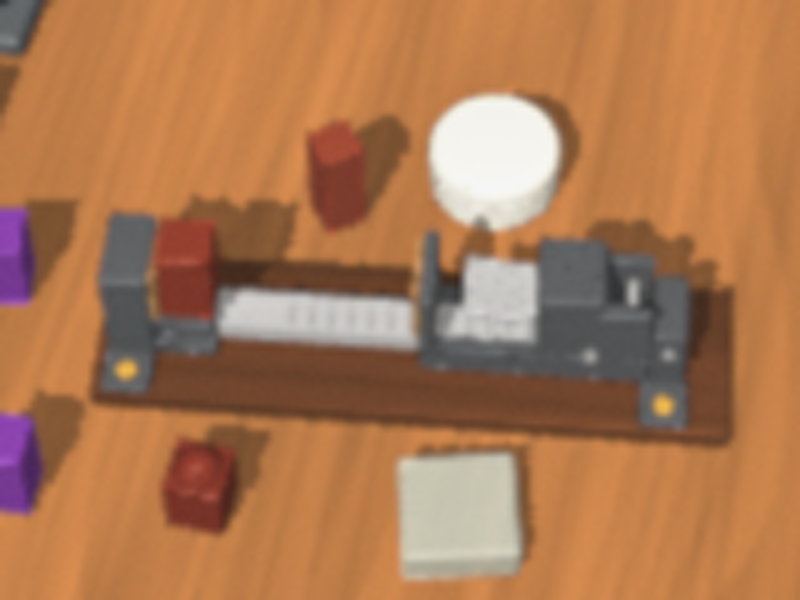

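The housing rests against the end stop at (665,320), the pad is up at (500,295) and the stone stands untouched at (185,265). The tall seal, knob seal, jar and glass weight have not moved. I'll hand it in.

```bash
python3 -c "
from cell import env
print(env.job_done())"
```

```text
the job is handed in; nothing more can be done
None
```

The vice is open and the job is handed in, with no verdict returned: the jaw is against the end stop, the release is up again, the stone stands where it was, and everything near the vice looks unmoved (I did not recheck the knife or the water dropper at the end).

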